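Open the push-and-turn tablet jar

TASK

Open the square jar of cleaning tablets: press its child-resistant cap down and, keeping it pressed, turn it anticlockwise (seen from above) until it comes up against its stop, without forcing it or letting the jar slide or swivel on the bench. Then lift the cap off and set it down, right way up, wholly on the round cork coaster, leaving the jar standing where it was and everything else on the bench undisturbed.

Things in the scene. Friction and masses are not known exactly. Their poses are not given: they have to be found in the camera images.
- jar: The jar: white plastic, square, 72 x 72 mm, 90 mm high to its flat shoulder, 0.55 to 1.05 kg, standing loose on its rubber foot (only friction holds it; pressing on the cap helps). Origin: centre of the underside; z up, x and y square to the sides.
- jar_corner (a point): A point on one upright edge of the jar, 34 mm along the jar's x and 34 mm along its y from its axis, 45 mm up; shows how far the jar has slid or swivelled.
- jar_rim (a point): Centre of the rim of the jar's round neck, 39 mm in diameter (47 mm over its four lugs), on the jar's axis 116 mm above its underside; hidden under the cap at first. Axes as the jar's.
- cap: Inner cap, hidden in the outer shell; four lugs hook it under the neck's lugs. Origin on its axis, level with the shell's lower edge, 97 mm above the jar's underside; z up. At first its x is along the jar's x (locked). Turned 0.64 rad anticlockwise from there it can be lifted straight off; at about 0.78 rad it meets a rigid stop. It turns only when the shell is pressed and has caught it. Whole cap 58 g.
- cap_center (a point): Cap centre, on its axis, half-way up: 15.75 mm above the lower edge. The outer shell is a round ribbed grey cup, 56 mm in diameter (58 over the ribs), 31.5 mm high, lower edge 7 mm above the jar's shoulder. Unpressed it spins idly on the inner cap, so the turn may be made in several grasps: ease up, turn back, press again. This frame's yaw is the inner cap's, not the shell's.
- cap_top (a point): Centre of the cap's flat top. The shell is sprung: 3 N starts it down, 9 N takes it 2.5 mm, 12 N to the end of its 3.5 mm travel. Pressed, 3 teeth in it drop between 6 teeth on the inner cap, 60 degrees apart. Where they lie is unseen: tooth on tooth it stops 1 mm down till turned on. Up to 60 degrees may pass before it catches; then it turns with under 0.1 N m. On the stop over 0.17; past about 0.25 the jar swivels.
- coaster_top (a point): Centre of the top face of the cork coaster, a disc 110 mm in diameter and 6 mm thick, fixed to the bench; z up.
- bento: Bystander: closed pink bento box, 114 x 184 x 57 mm. Origin: centre of the underside.
- egg_cup: Bystander: white ceramic egg cup, 49 mm across, 62 mm high. Origin: centre of the underside.
- toothpick_holder: Bystander: bamboo toothpick holder, 38 mm across, 68 mm high with its picks. Origin: centre of the underside.
- spice_jar: Bystander: small round amber spice jar with a steel lid, 44 mm across, 85 mm high. Origin: centre of the underside.
- mug: Bystander: blue mug, 76 mm across, 85 mm high, handle along its y. Origin: centre of the underside.
- tea_tin: Bystander: round dark tea tin, 70 mm across, 95 mm high. Origin: centre of the underside.
Mind the look-alikes: they are no part of the job. What is shaped like the jar but red is not meant.

How it is judged (in metres and radians):
On the way, in this order (a step that is already met when the one before it is completed fails the run):
1. the inner cap has been turned free of its lugs (more than 0.64 rad from where it was locked) while still down on the jar's neck (angle between the x axis of cap and the x axis of jar, either way round above 0.64 rad and z of cap in the frame of jar below 0.102 m and angle between cap's own z axis and vertical below 0.1 rad), for 0.1 s.
2. the cap has been lifted clear of the neck (z of cap in the frame of jar above 0.13 m), for 0.1 s.
At the end, for the whole second after the job is handed in: The cap stands at rest on the coaster, right way up (within 3 degrees), its centre within 27 mm of the coaster's; the jar stands upright with its corner within 10 mm of where it was (horizontal distance between cap_center and coaster_top below 0.027 m and z of cap_center in the frame of coaster_top between 0.012 and 0.0195 m and angle between cap's own z axis and vertical below 0.06 rad and linear speed of each of cap, jar below 0.02 m/s and distance of jar_corner from where it was at the start of the episode below 0.01 m and angle between jar's own z axis and vertical below 0.05 rad); the robot touches nothing.
It fails at once if the cap is forced: more than 40 N between cap and jar (contact force between cap and jar above 40 N).
It fails at once if the jar is slid or swivelled (its corner moves more than 10 mm) or tipped (distance of jar_corner from where it was at the start of the episode above 0.01 m or angle between jar's own z axis and vertical above 0.12 rad).
It fails at once if the cap is dropped (falls from more than about 3 cm) (linear speed of cap above 0.75 m/s and contact force between the fingers and cap below 0.05 N).
It fails at once if a bystander is shoved more than 25 mm or knocked over (distance of any of bento, egg_cup, toothpick_holder, spice_jar, mug, tea_tin from where it was at the start of the episode above 0.025 m or angle between any of bento, egg_cup, toothpick_holder, spice_jar, mug, tea_tin's own z axis and vertical above 0.3 rad).
It also fails if it takes over 64 s, if anything falls off the work surface, if the arm or the gripper's body presses on something with over 40 N, if the wrist force passes 120 N, or if a joint passes its speed limit or range.

ROBOT

A 6-joint arm with a two-finger parallel gripper is mounted at the origin on the work surface. World frame = base frame: x ahead of the robot, y to its left, z up, the work surface at z = 0. Lengths are in m, angles in degrees, forces in N, time in s.
With the tool pointing down it reaches from about 0.3 to 0.75 m from the base axis. Payload 8.5 kg.
Tool frame: the origin (TCP) lies at the centre of the arm's flange, where the gripper is bolted on; the fingertips stand 173 mm ahead of it and the grasp point (between the pads) lies env.pinch_z ahead of it (env.pinch_z is the distance from the TCP to the grasp point, in m); z points along the fingers, y is the line along which they close (so a half turn about z gives the same grasp; the last joint's range is limited). The gripper opens to 85 mm and grips with 20 to 120 N. Pads are 22 mm wide; open, the fingers measure 114 mm over their backs; the gripper's body (76 mm by 85 mm) begins 54 mm behind the grasp point. The pads swing forward as they close: fully open they stand 13 mm farther back than shut.
Start: joints at [52.294, 21.807, 74.336, -0, 83.858, -12.336], TCP at [0.236, 0.497, 0.405] pointing down, gripper open.
Joint ranges: [-178.18, 178.18], [-50.72, 133.34], [12.68, 142.11], [-81.47, 261.47], [9.98, 163.14], [-165.26, 165.26]. Speed limits (degrees/s): [136.94, 136.94, 180, 180, 180, 180].

INTERFACE

Orientations are given as a 3x3 rotation matrix whose columns are the frame's x, y, z axes.
In Python, from rig import env, get_image, job, spotter gives the robot as it stands. The module is installed in compiled form; this text tells all that it offers.
- The arm moves only by the shell command python3 -m creep 'ROWS' [FORCE]. ROWS is text: rows parted by semicolons, each of 7 numbers parted by spaces: the turn, a rotation vector about the tool's x, y, z in units of 8 degrees (1.0 is 8 degrees), then the shift along the tool's x, y, z in units of 30 mm (1.0 is 30 mm), then the finger opening in mm, from 0 to 85.4. A call has 1 to 12 rows; each row is the pose to reach, as a shift and turn from the pose commanded when the call began, along the tool's axes at that moment; what a row does not reach only later rows make up. A row lasts 1/10 s, in which the tool goes at most 50 mm and 8.59 degrees, less where a joint would pass 70% of its speed; a pose out of reach is approached as far as the arm can. A call with a gripper value outside its range is refused whole. The fingers move at their own pace and stop on an object; FORCE is the grip in N (left out, the last holds). Time passes only in rows, so rows that repeat a pose let the fingers close. It gives the time, the measured TCP pose, the force, the opening and the grip force at its end, in the units of the state.
- env.observe(): the state, without advancing time (a new reading comes with each control period).
- get_image(name): name is "side" or "top"; returns a dict with "image" (384x512x3 uint8, blue, green, red), "depth" (384x512 float32, m along the optical axis (not along the pixel's ray), 0 where there is no reading), "intrinsics" (3x3 intrinsics, pixels), "D" ([k1, k2, p1, p2, k3] as OpenCV has them; the pictures are not rectified), "view" (4x4, takes a point from world to camera coordinates). Camera axes: x right, y up, looking along -z (the intrinsics and any distortion apply to the point x, -y, -z); pixel columns grow to the right and rows downward; lengths in m; the calibration is good to about 2 mm. A picture is of the moment at which its call begins.
- job.close_job(): hands the job in; it is judged then, once.
Trained networks look in a picture, given as the dict that the camera call returned (one of the last four; its "shot" number tells which), for a name from the list of things; names that differ only in an ending like _2 or _b are one class to them, and where a whole thing is asked for, a point or a joint stands for the part that bears it (a point fixed in the world has none). Each returns a list of dicts, best first, with "p" (0 to 1); they miss things now and then, are a little off and sometimes report something else, mostly with a low value. They report only what shows in the picture. A call takes as long as a camera call. They do not tell look-alikes from the thing itself.
- spotter.boxes_of(label, picture): "xy" ([column, row] in pixels, amid what is visible of it).
The state is a dict: "time_s": time; "q": joint angles; "qvel": joint speeds; "joint_efforts": joint torques, N m; "position": TCP position; "tool_rot": TCP orientation; "ft_force": force on the tool from outside, world axes, zero at the start; "wrist_torque": the same for the moment, N m; "grip_width": finger opening in m; "gripper_force": force on a finger pad.
Only numpy, scipy, OpenCV 4.12 (cv2) and the standard library are available. Lean on these libraries where they do the work, as an engineer would, in place of code of your own. Each camera call takes 0.05 s, during which the arm holds its last target. There are 200 camera calls.

## Working session

There is one attempt and no reset: what is moved stays moved. The work goes in short steps, Python scripts to look and compute and a shell command to move; the robot and the scene stay as the last step left them, time stands still between calls to the robot, and variables do not carry over. Pictures are saved under pics/ and viewed, at most 10 in all, crops included, and the job is handed in when it is done.

```bash
mkdir -p pics
cat > h.py <<'E'
import numpy as np, cv2
from rig import env,get_image,job,spotter
def ray(p,uv):
    K=np.array(p["intrinsics"]);D=np.array(p["D"],float)
    n=cv2.undistortPoints(np.array([[uv]],float),K,D)[0,0]
    return np.array([n[0],-n[1],-1.])
def world(p,uv,depth=None,z=None):
    V=np.linalg.inv(np.array(p["view"]));r=ray(p,uv);d=V[:3,:3]@r;o=V[:3,3]
    if z is not None: return o+d*(z-o[2])/d[2]
    if depth is None:
        u,v=int(round(uv[0])),int(round(uv[1]));w=p["depth"][v-2:v+3,u-2:u+3];depth=np.median(w[w>0])
    return o+d*depth
def cloud(p):
    K=np.array(p["intrinsics"]);D=np.array(p["D"],float);h,w=p["depth"].shape
    g=np.stack(np.meshgrid(np.arange(w),np.arange(h)),-1).reshape(-1,1,2).astype(float)
    n=cv2.undistortPoints(g,K,D)[:,0];d=p["depth"].reshape(-1)
    c=np.c_[n[:,0]*d,-n[:,1]*d,-d];V=np.linalg.inv(np.array(p["view"]))
    P=(c@V[:3,:3].T+V[:3,3]).reshape(h,w,3);P[p["depth"]==0]=np.nan;return P
E
python3 - <<'E'
from h import *
np.set_printoptions(precision=3,suppress=True)
print(env.pinch_z,env.observe())
for c in("top","side"):
    p=get_image(c);cv2.imwrite(f"pics/{c}0.png",p["image"])
    for n in "jar cap_top coaster_top bento egg_cup toothpick_holder spice_jar mug tea_tin".split():
        for b in spotter.boxes_of(n,p)[:3]:
            try:w=world(p,b["xy"])
            except Exception as e:w=e
            print(c,n,round(b["p"],2),np.round(b["xy"]),w)
E
```

```text
0.1547 {'time_s': 0.0, 'q': array([ 52.294,  21.842,  74.386,  -0.   ,  83.859, -12.335]), 'qvel': array([ 0.028,  0.08 , -0.021, -0.018, -0.005, -0.013]), 'joint_efforts': array([  0.001, -44.844, -23.129,  -0.   ,   0.005,  -0.   ]), 'position': array([0.236, 0.497, 0.404]), 'tool_rot': array([[-0.904,  0.428, -0.001],
       [ 0.428,  0.904, -0.001],
       [ 0.   , -0.001, -1.   ]]), 'ft_force': array([-0.121, -0.368,  0.302]), 'wrist_torque': array([ 0.012, -0.025, -0.02 ]), 'gripper_force': 0.0, 'grip_width': 0.08554658572744506}
top jar 0.98 [377. 201.] [ 0.526 -0.346  0.095]
top jar 0.78 [326. 213.] [ 0.494 -0.202  0.089]
top jar 0.59 [332. 165.] [ 0.63  -0.224  0.104]
top cap_top 0.8 [334. 206.] [ 0.506 -0.218  0.129]
top coaster_top 0.93 [174. 223.] [0.479 0.24  0.007]
top bento 0.77 [268. 122.] [ 0.779 -0.044  0.058]
top egg_cup 0.67 [245. 218.] [0.487 0.026 0.04 ]
top spice_jar 0.73 [127. 274.] [0.331 0.352 0.087]
top mug 0.85 [402. 276.] [ 0.318 -0.429  0.005]
top tea_tin 0.94 [128. 177.] [0.601 0.358 0.095]
top tea_tin 0.51 [128. 273.] [0.332 0.35  0.086]
top tea_tin 0.41 [268. 122.] [ 0.779 -0.044  0.058]
side jar 0.88 [348. 271.] [ 0.513 -0.386  0.078]
side jar 0.85 [302. 253.] [ 0.485 -0.258  0.066]
side jar 0.78 [343. 228.] [ 0.621 -0.258  0.084]
side cap_top 0.7 [304. 229.] [ 0.497 -0.249  0.125]
side coaster_top 0.91 [198. 196.] [0.466 0.239 0.008]
side bento 0.71 [329. 198.] [ 0.732 -0.084  0.058]
side bento 0.41 [302. 252.] [ 0.485 -0.259  0.069]
side egg_cup 0.77 [239. 213.] [ 0.468 -0.001  0.06 ]
side egg_cup 0.51 [302. 249.] [ 0.485 -0.258  0.078]
side toothpick_holder 0.74 [274. 214.] [ 0.568 -0.034  0.037]
side spice_jar 0.6 [141. 188.] [0.318 0.341 0.039]
side mug 0.57 [287. 327.] [ 0.295 -0.442  0.073]
side tea_tin 0.64 [215. 156.] [0.596 0.34  0.073]
```

View pics/top0.png

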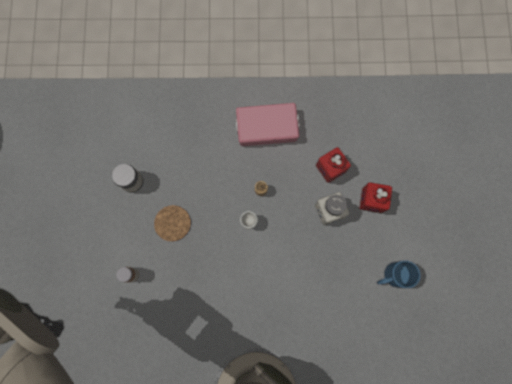

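View pics/side0.png

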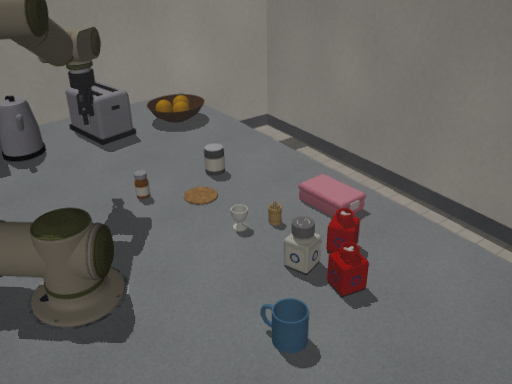

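The white jar with its grey cap is at (334,206) in the top view and (303,245) in the side view. Two red look-alikes stand beside it, and the cork coaster is at (173,223). Next I'll measure these more finely.

Run:
```python
from h import *
np.set_printoptions(precision=4,suppress=True)
ims=[]
for c in("top","side"):
    p=get_image(c);P=cloud(p)
    r=np.hypot(P[...,0]-.503,P[...,1]+.222)
    m=(r<.06)&(P[...,2]>.118);q=P[m]
    t=q[q[:,2]>.122]
    print(c,len(q),"cap mean",q.mean(0),"top",t.mean(0),np.percentile(t[:,2],[10,50,90]))
    cc,rad=cv2.minEnclosingCircle(t[:,:2].astype(np.float32));print(cc,rad, t[:,:2].min(0),t[:,:2].max(0))
    j=P[(r<.07)&(P[...,2]>.084)&(P[...,2]<.1)];print("shoulder",len(j),cv2.minAreaRect(j[:,:2].astype(np.float32)))
    for n,(x,y) in dict(redA=(.63,-.224),redB=(.526,-.346)).items():
        k=P[(np.hypot(P[...,0]-x,P[...,1]-y)<.07)&(P[...,2]>.03)&(np.hypot(P[...,0]-.503,P[...,1]+.22)>.055)]
        print(n,cv2.minAreaRect(k[:,:2].astype(np.float32)),k[:,2].max())
    hsv=cv2.cvtColor(p["image"],cv2.COLOR_BGR2HSV)
    u=(np.hypot(P[...,0]-.475,P[...,1]-.24)<.09)&(hsv[...,1]>90)&(abs(P[...,2])<.03)
    ctr=cv2.findContours(u.astype(np.uint8),0,1)[0];ctr=max(ctr,key=len)
    e=np.array([world(p,x[0],z=.006)[:2] for x in ctr.astype(float)],np.float32);print("coaster",cv2.fitEllipse(e))
    for n,(u0,v0) in dict(a=(334,206) if c=="top" else (303,245)).items():
        ims.append(cv2.resize(p["image"][v0-40:v0+40,u0-50:u0+50],None,fx=4,fy=4,interpolation=2))
cv2.imwrite("pics/jar1.png",np.hstack(ims))
```

```text
top 333 cap mean [ 0.5115 -0.2227  0.1292] top [ 0.5118 -0.2233  0.1295] [0.1262 0.1296 0.1325]
(0.5127268433570862, -0.22317397594451904) 0.028405560180544853 [ 0.4849 -0.2495] [ 0.541  -0.1968]
shoulder 164 ((0.512067973613739, -0.22276484966278076), (0.0700792670249939, 0.07028155028820038), 19.218950271606445)
redA ((0.6430388689041138, -0.2325476109981537), (0.07404524087905884, 0.07418264448642731), 33.236446380615234) 0.12037088051412326
redB ((0.5436322093009949, -0.35356462001800537), (0.0753147155046463, 0.07502059638500214), 78.02214050292969) 0.12146368231531146
coaster ((0.4808395802974701, 0.24743317067623138), (0.10109283030033112, 0.10241787880659103), 174.96270751953125)
side 313 cap mean [ 0.5064 -0.2315  0.1283] top [ 0.5079 -0.2304  0.1294] [0.1258 0.1299 0.1317]
(0.508983314037323, -0.22537176311016083) 0.03056504763662815 [ 0.4822 -0.2559] [ 0.5362 -0.1954]
shoulder 268 ((0.5071027874946594, -0.2282140851020813), (0.07069892436265945, 0.07011133432388306), 21.092315673828125)
redA ((0.641167402267456, -0.23859506845474243), (0.07785934954881668, 0.07569828629493713), 32.186988830566406) 0.11929774698865325
redB ((0.5398575067520142, -0.3596312999725342), (0.07620437443256378, 0.07379043847322464), 77.83871459960938) 0.11832335478852718
coaster ((0.47719448804855347, 0.24238210916519165), (0.10513421893119812, 0.10704168677330017), 163.82664489746094)
```

View pics/jar1.png

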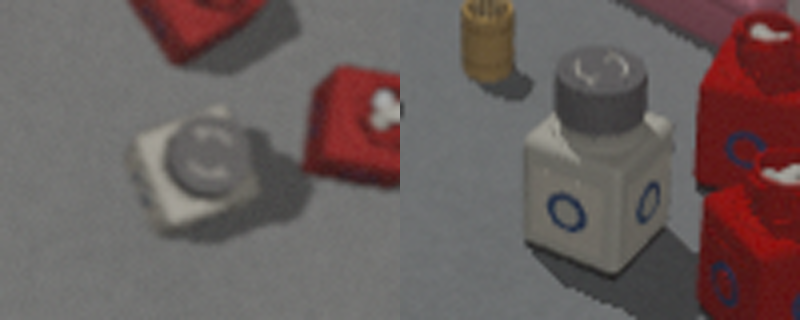

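```bash
cat > to.py <<'E'
from h import *
import sys
from scipy.spatial.transform import Rotation as R
# usage: to.py x y z(tcp) yaw_x
x,y,z,yaw=map(float,sys.argv[1:5]);s=env.observe();T=np.array(s["tool_rot"])
c,n=np.cos(np.radians(yaw)),np.sin(np.radians(yaw))
G=np.array([[c,n,0],[n,-c,0],[0,0,-1]])
d=T.T@(np.array([x,y,z])-s["position"])/.03;r=np.degrees(R.from_matrix(T.T@G).as_rotvec())/8
print(np.round(r,3),np.round(d,3),"q",np.round(s["q"],1),"t",s["time_s"],"pos",s["position"],"f",s["ft_force"],s["wrist_torque"])
E
python3 -m creep '0 0 16 -18.6 -17.8 0 85;0 0 16 -18.6 -17.8 0 85;0 0 16 -18.6 -17.8 0 85;0 0 16 -18.6 -17.8 0 85;0 0 16 -18.6 -17.8 0 85;0 0 16 -18.6 -17.8 0 85;0 0 16 -18.6 -17.8 0 85;0 0 16 -18.6 -17.8 0 85;0 0 16 -18.6 -17.8 0 85;0 0 16 -18.6 -17.8 0 85;0 0 16 -18.6 -17.8 0 85;0 0 16 -18.6 -17.8 0 85' 30; python3 to.py 0.511 -0.225 0.36 26
```

```text
time_s: 2.3
position: [0.4498, -0.0658, 0.405]
tool_rot: [[0.628, 0.778, 0.001], [0.778, -0.628, -0.0], [0.0, 0.001, -1.0]]
ft_force: [0.0, 0.1, 0.3]
grip_width: 0.0852
gripper_force: 0.0
[ 4.000e-03 -3.000e-03  3.139e+00] [-2.85   4.918  1.501] q [-23.3  12.2  88.5   0.   79.3  15.6] t 2.3 pos [ 0.44978462 -0.0658199   0.40497624] f [0.04645696 0.09896989 0.25672832] [ 0.04584287 -0.04414759 -0.07372926]
```

```bash
python3 -m creep '0 0 1 -0.9 1.6 0.5 85;0 0 2 -1.8 3.2 1 85;0 0 3.14 -2.85 4.92 1.5 85;0 0 3.14 -2.85 4.92 1.5 85;0 0 3.14 -2.85 4.92 1.5 85'
python3 - <<'E'
from h import *
np.set_printoptions(precision=4,suppress=True)
p=get_image("side");P=cloud(p);cv2.imwrite("pics/s2.png",cv2.resize(p["image"][150:310,200:412],None,fx=3,fy=3))
p=get_image("top");print(world(p,spotter.boxes_of("cap_top",p)[0]["xy"],z=.1285) if spotter.boxes_of("cap_top",p) else None)
E
python3 to.py 0.511 -0.225 0.272 26
```

```text
time_s: 2.8
position: [0.5124, -0.2254, 0.358]
tool_rot: [[0.897, 0.441, -0.002], [0.441, -0.897, 0.001], [-0.001, -0.001, -1.0]]
ft_force: [-0.8, 0.5, 0.6]
grip_width: 0.0852
gripper_force: 0.0
None
[-0.002 -0.     0.051] [-0.068  0.086  2.93 ] q [-35.6  24.6  77.5   0.   77.9  28. ] t 2.95 pos [ 0.51168526 -0.22180139  0.35990396] f [0.69038922 0.80850885 0.33680646] [-0.00358059 -0.01652582 -0.03526515]
```

View pics/s2.png

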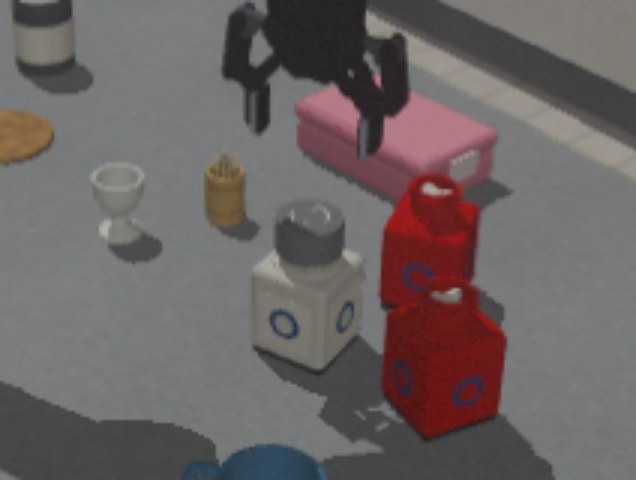

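The fingers straddle the cap, with the tips around (257,120) and (370,145) above the cap at (310,215). I'll descend and close gently.

```bash
python3 -m creep '0 0 0 -0.03 0 0.8 85;0 0 0 -0.05 0 1.6 85;0 0 0 -0.05 0 2.4 80;0 0 0 -0.05 0 2.93 72;0 0 0 -0.05 0 2.93 66;0 0 0 -0.05 0 2.93 64;0 0 0 -0.05 0 2.93 64;0 0 0 -0.05 0 2.93 64' 20; python3 to.py 0.511 -0.225 0.272 26;
python3 -m creep '0 0 0 0 0 0 63;0 0 0 0 0 0 62;0 0 0 0 0 0 62' 20;python3 to.py 0.511 -0.225 0.272 26
```

```text
time_s: 3.75
position: [0.5106, -0.2229, 0.2729]
tool_rot: [[0.896, 0.445, 0.002], [0.445, -0.896, -0.001], [0.001, 0.002, -1.0]]
ft_force: [-0.4, -0.1, 0.0]
grip_width: 0.0642
gripper_force: 0.0
[ 0.012 -0.007  0.049] [-0.019  0.068  0.032] q [-35.8  29.9  84.5  -0.   65.5  27.8] t 3.75 pos [ 0.51060942 -0.22291999  0.27294938] f [-0.3594911  -0.11876354  0.04195856] [-0.01743236 -0.00095957  0.01851756]
time_s: 4.05
position: [0.5105, -0.2231, 0.272]
tool_rot: [[0.896, 0.444, 0.0], [0.444, -0.896, -0.0], [0.0, 0.0, -1.0]]
ft_force: [-0.4, 0.2, 0.5]
grip_width: 0.0618
gripper_force: 0.0
[ 0.002 -0.001  0.047] [-0.013  0.064 -0.   ] q [-35.8  30.   84.6  -0.   65.5  27.8] t 4.05 pos [ 0.5104959  -0.223116    0.27199183] f [-0.35930087  0.18265554  0.54383388] [-0.00585155  0.03367243 -0.01219987]
```

```bash
for i in 1; do python3 -m creep '0 0 0 0 0 0 61;0 0 0 0 0 0 60;0 0 0 0 0 0 60' 20;done; python3 -m creep '0 0 0 0 0 0 59;0 0 0 0 0 0 58.5;0 0 0 0 0 0 58.5' 20
```

```text
time_s: 4.35
position: [0.5106, -0.2232, 0.2719]
tool_rot: [[0.896, 0.444, 0.0], [0.444, -0.896, -0.0], [0.0, 0.0, -1.0]]
ft_force: [-1.0, -0.5, 0.1]
grip_width: 0.0602
gripper_force: 0.5
time_s: 4.65
position: [0.5107, -0.2234, 0.2721]
tool_rot: [[0.896, 0.444, 0.001], [0.444, -0.896, -0.001], [0.0, 0.001, -1.0]]
ft_force: [1.6, -3.2, 2.0]
grip_width: 0.0584
gripper_force: 1.8
```

```bash
python3 -m creep '0 0 0 0 0.03 0 66;0 0 -1 0 0.03 0 66;0 0 -2 0 0.03 0 66;0 0 -3 0 0.03 0 66;0 0 -4 0 0.03 0 66;0 0 -5 0 0.03 0 66;0 0 -6 0 0.03 0 66;0 0 -7 0 0.03 0 66;0 0 -8 0 0.03 0 66;0 0 -9 0 0.03 0 66;0 0 -10.1 0 0.03 0 66;0 0 -11.1 0 0.03 0 66' 20;python3 -m creep '0 0 0 0 0 0 64;0 0 0 0 0 0 63;0 0 0 0 0 0 62;0 0 0 0 0 0 62' 20; python3 -m creep '0 0 0 0 0 0 61;0 0 0 0 0 0 60.5;0 0 0 0 0 0 60.5' 20
```

```text
time_s: 5.85
position: [0.5107, -0.2235, 0.2714]
tool_rot: [[-0.431, 0.902, -0.001], [0.902, 0.431, 0.002], [0.002, -0.001, -1.0]]
ft_force: [-0.1, -0.4, 0.6]
grip_width: 0.0659
gripper_force: 0.0
time_s: 6.25
position: [0.5109, -0.2238, 0.2718]
tool_rot: [[-0.424, 0.906, -0.0], [0.906, 0.424, 0.0], [0.0, -0.0, -1.0]]
ft_force: [-0.4, -0.3, 0.7]
grip_width: 0.0618
gripper_force: 0.0
time_s: 6.55
position: [0.5109, -0.2239, 0.2718]
tool_rot: [[-0.425, 0.905, -0.0], [0.905, 0.425, 0.0], [0.0, -0.0, -1.0]]
ft_force: [0.1, 0.0, 0.7]
grip_width: 0.0609
gripper_force: 0.0
```

```bash
python3 -m creep '0 0 0 0 0 0 59.8;0 0 0 0 0 0 59.8;0 0 0 0 0 0 59.8' 20; python3 -m creep '0 0 0 0 0 0 58.8;0 0 0 0 0 0 58.4;0 0 0 0 0 0 58.4' 20
```

```text
time_s: 6.85
position: [0.5109, -0.2239, 0.2718]
tool_rot: [[-0.425, 0.905, 0.0], [0.905, 0.425, -0.0], [-0.0, -0.0, -1.0]]
ft_force: [-0.1, -0.5, 0.7]
grip_width: 0.0599
gripper_force: 0.0
time_s: 7.15
position: [0.511, -0.2239, 0.2719]
tool_rot: [[-0.425, 0.905, 0.0], [0.905, 0.425, -0.0], [-0.0, 0.0, -1.0]]
ft_force: [0.2, 1.2, 0.5]
grip_width: 0.0585
gripper_force: 0.2
```

```bash
python3 -m creep '0 0 0 0 0 0 66;0 0 1 0 0 0 66;0 0 2 0 0 0 66;0 0 3 0 0 0 66;0 0 4 0 0 0 66;0 0 5 0 0 0 66;0 0 6 0 0 0 66;0 0 7 0 0 0 66;0 0 8 0 0 0 66;0 0 9 0 0 0 66;0 0 10.1 0 0 0 66;0 0 11.1 0 0 0 66' 20;python3 -m creep '0 0 0 0 0 0 62;0 0 0 0 0 0 60;0 0 0 0 0 0 58;0 0 0 0 0 0 54;0 0 0 0 0 0 50;0 0 0 0 0 0 50' 40;python3 to.py 0.511 -0.224 0.272 26;  python3 -m creep '0 0 0 0 0 0.02 50;0 0 0 0 0 0.03 50;0 0 0 0 0 0.03 50' 40; python3 -m creep '0 0 0 0 0 0.02 50;0 0 0 0 0 0.03 50;0 0 0 0 0 0.03 50' 40
```

```text
time_s: 8.35
position: [0.5109, -0.2239, 0.2718]
tool_rot: [[0.899, 0.439, -0.0], [0.439, -0.899, 0.0], [-0.0, -0.0, -1.0]]
ft_force: [0.8, -0.9, 0.2]
grip_width: 0.0661
gripper_force: 0.0
time_s: 8.95
position: [0.5111, -0.2243, 0.2723]
tool_rot: [[0.896, 0.445, 0.001], [0.445, -0.896, -0.001], [0.001, 0.002, -1.0]]
ft_force: [1.5, -5.6, 3.4]
grip_width: 0.0551
gripper_force: 41.6
[ 0.013 -0.004  0.05 ] [ 0.002 -0.009  0.009] q [-35.8  30.   84.4  -0.   65.5  27.8] t 8.95 pos [ 0.51106748 -0.22425127  0.27225857] f [ 1.463365   -5.55118261  3.44808489] [-0.69804091 -0.1890262   0.03120597]
time_s: 9.25
position: [0.5111, -0.2242, 0.2714]
tool_rot: [[0.896, 0.444, 0.001], [0.444, -0.896, -0.001], [0.0, 0.002, -1.0]]
ft_force: [0.8, -4.3, 5.5]
grip_width: 0.0554
gripper_force: 41.7
time_s: 9.55
position: [0.5111, -0.2242, 0.2707]
tool_rot: [[0.896, 0.444, 0.001], [0.444, -0.896, -0.002], [0.001, 0.002, -1.0]]
ft_force: [-0.2, -4.9, 7.2]
grip_width: 0.0554
gripper_force: 41.9
```

```bash
python3 -m creep '0 0 0 0 0.01 0.02 50;0 0 0 0 0.02 0.04 50;0 0 0 0 0.02 0.04 50' 40; python3 -m creep '0 0 0 0 0 0.02 50;0 0 0 0 0 0.03 50;0 0 0 0 0 0.03 50' 40
```

```text
time_s: 9.85
position: [0.5112, -0.2245, 0.2696]
tool_rot: [[0.896, 0.444, 0.001], [0.444, -0.896, -0.001], [0.0, 0.001, -1.0]]
ft_force: [-1.0, -3.3, 9.2]
grip_width: 0.0554
gripper_force: 42.1
time_s: 10.15
position: [0.5112, -0.2245, 0.2689]
tool_rot: [[0.896, 0.444, 0.001], [0.444, -0.896, -0.001], [0.001, 0.001, -1.0]]
ft_force: [-1.5, -2.6, 11.2]
grip_width: 0.055
gripper_force: 42.4
```

```bash
python3 -m creep '0 0 0 0 0 0.02 50;0 0 0 0 0 0.03 50;0 0 0 0 0 0.03 50' 40; python3 -m creep '0 0 -0.5 0 0 0 50;0 0 -1 0 0 0 50;0 0 -1.5 0 0 0 50;0 0 -2 0 0 0 50;0 0 -2 0 0 0 50' 40; python3 to.py 0.511 -0.2245 0.268 26
```

```text
time_s: 10.45
position: [0.5112, -0.2244, 0.2688]
tool_rot: [[0.896, 0.445, 0.002], [0.445, -0.896, -0.001], [0.001, 0.002, -1.0]]
ft_force: [-4.0, -1.5, 18.6]
grip_width: 0.0558
gripper_force: 43.0
time_s: 10.95
position: [0.5115, -0.2244, 0.2689]
tool_rot: [[0.737, 0.676, 0.003], [0.676, -0.737, -0.002], [0.001, 0.003, -1.0]]
ft_force: [-0.9, -0.9, 16.4]
grip_width: 0.0555
gripper_force: 42.7
[ 0.022 -0.012  2.062] [-0.014 -0.009  0.028] q [-35.8  30.3  84.6   0.   64.9  11.7] t 10.95 pos [ 0.51149412 -0.22440678  0.26885448] f [-0.89704545 -0.90364864 16.44606467] [-0.14632095  0.08845871 -0.06999937]
```

```bash
for i in 1 ; do python3 -m creep '0 0 -0.5 0 0 0 50;0 0 -1 0 0 0 50;0 0 -1.5 0 0 0 50;0 0 -2 0 0 0 50' 40; python3 -c "
from h import *;s=env.observe();print('TQ',s['wrist_torque'],s['q'][5])";done; python3 -m creep '0 0 -0.5 0 0 0 50;0 0 -1 0 0 0 50' 40; python3 -c "
from h import *;s=env.observe();print('TQ',s['wrist_torque'],s['q'][5])"
```

```text
time_s: 11.35
position: [0.5116, -0.2244, 0.2689]
tool_rot: [[0.522, 0.853, 0.003], [0.853, -0.522, -0.002], [0.0, 0.004, -1.0]]
ft_force: [0.1, -0.2, 17.0]
grip_width: 0.0552
gripper_force: 42.7
TQ [-0.09547642 -0.03905773 -0.09981595] -4.397735332788213
time_s: 11.55
position: [0.5116, -0.2244, 0.2688]
tool_rot: [[0.398, 0.917, 0.003], [0.917, -0.398, -0.002], [-0.0, 0.004, -1.0]]
ft_force: [0.3, -1.3, 17.1]
grip_width: 0.0556
gripper_force: 42.7
TQ [-0.10543497  0.03407802 -0.13783939] -12.397871685578476
```

```bash
cat > tq.py <<'E'
from h import *
s=env.observe();print('TQ',np.round(s['wrist_torque'],3),round(s['q'][5],2),np.round(s['ft_force'],1))
E
python3 -m creep '0 0 -0.2 0 0 0 50;0 0 -0.2 0 0 0 50' 40|tail -1; python3 tq.py;python3 -m creep '0 0 -0.2 0 0 0 50;0 0 -0.2 0 0 0 50' 40|tail -1; python3 tq.py;python3 -m creep '0 0 -0.2 0 0 0 50;0 0 -0.2 0 0 0 50' 40|tail -1; python3 tq.py
```

```text
gripper_force: 42.7
TQ [-0.149  0.031 -0.076] -13.88 [-0.6 -0.4 16.5]
gripper_force: 42.7
TQ [-0.176  0.008 -0.09 ] -15.48 [ 0.1 -1.6 17. ]
gripper_force: 42.7
TQ [-0.236  0.04  -0.173] -17.07 [ 0.5 -1.2 17.1]
```

```bash
for i in 1; do python3 -m creep '0 0 0 0 0 0 50' 40|tail -1; python3 tq.py; python3 -m creep '0 0 0 0 0 0 50' 40|tail -1; python3 tq.py; done; python3 -m creep '0 0 -0.1 0 0 0 50;0 0 -0.1 0 0 0 50' 40|tail -1; python3 tq.py; python3 -m creep '0 0 0 0 0 0 50' 40|tail -1; python3 tq.py
```

```text
gripper_force: 42.7
TQ [-0.179 -0.006 -0.125] -17.03 [-0.5 -1.4 16.1]
gripper_force: 42.7
TQ [-0.143  0.043 -0.132] -17.03 [-0.3 -0.8 16.3]
gripper_force: 42.6
TQ [-0.25   0.06  -0.243] -17.85 [ 0.1 -1.6 16.2]
gripper_force: 42.6
TQ [-0.144  0.004 -0.184] -17.83 [-0.6 -1.4 16.6]
```

On the stop: 45.6° turned, and the torque is climbing past 0.17. I'll ease off and lift.

```bash
python3 -m creep '0 0 0.1 0 0 0 50;0 0 0.1 0 0 -0.08 50;0 0 0.1 0 0 -0.16 50;0 0 0.1 0 0 -0.24 50;0 0 0.1 0 0 -0.3 50;0 0 0.1 0 0 -0.3 50' 40; python3 tq.py;python3 -m creep '0 0 0 0 0 -0.1 50;0 0 0 0 0 -0.2 50;0 0 0 0 0 -0.3 50;0 0 0 0 0 -0.3 50' 40; python3 tq.py
```

```text
time_s: 13.25
position: [0.5112, -0.2242, 0.2757]
tool_rot: [[0.323, 0.947, -0.001], [0.947, -0.323, 0.001], [0.001, -0.001, -1.0]]
ft_force: [2.7, -1.4, -1.3]
grip_width: 0.0552
gripper_force: 42.6
TQ [-0.267 -0.452  0.02 ] -17.03 [ 2.7 -1.4 -1.3]
time_s: 13.65
position: [0.5111, -0.2243, 0.2855]
tool_rot: [[0.323, 0.947, -0.0], [0.947, -0.323, -0.0], [-0.0, -0.0, -1.0]]
ft_force: [0.7, -1.2, -0.1]
grip_width: 0.0546
gripper_force: 42.9
TQ [-0.145 -0.132 -0.001] -17.03 [ 0.7 -1.2 -0.1]
```

```bash
python3 -m creep '0 0 0 0 0 -0.5 50;0 0 0 0 0 -1 50;0 0 0 0 0 -1.8 50;0 0 0 0 0 -2.6 50;0 0 0 0 0 -3.4 50;0 0 0 0 0 -3.8 50;0 0 0 0 0 -3.8 50' 40;python3 to.py 0.479 0.245 0.40 71
python3 - <<'E'
from h import *
p=get_image("side");cv2.imwrite("pics/s3.png",cv2.resize(p["image"][100:310,180:412],None,fx=2.5,fy=2.5))
E
```

```text
time_s: 14.35
position: [0.511, -0.2242, 0.4006]
tool_rot: [[0.323, 0.947, 0.002], [0.947, -0.323, -0.001], [-0.001, 0.002, -1.0]]
ft_force: [0.0, 0.2, -0.9]
grip_width: 0.0555
gripper_force: 42.9
[0.016 0.006 0.023] [ 1.4462e+01 -6.0540e+00 -6.0000e-03] q [-35.9  22.8  73.5  -0.   83.6 -17. ] t 14.35 pos [ 0.51095819 -0.22423964  0.40057046] f [ 0.04358495  0.16133992 -0.89216696] [-0.0064635  -0.03556176 -0.0115188 ]
```

View pics/s3.png

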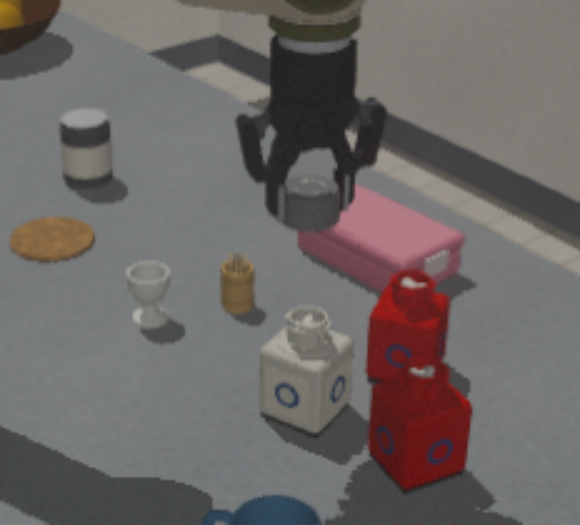

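The cap is held level at (310,205) and the jar's neck is bare at (308,330), with nothing else disturbed. Moving over to the coaster.

```bash
python3 -m creep '0 0 0 0.7 -0.3 0 50;0 0 0 2 -0.83 0 50;0 0 0 3.5 -1.46 0 50;0 0 0 5 -2.08 0 50;0 0 0 6.5 -2.71 0 50;0 0 0 8 -3.33 0 50;0 0 0 9.5 -3.96 0 50;0 0 0 11 -4.58 0 50;0 0 0 12.3 -5.12 0 50;0 0 0 13.5 -5.62 0 50;0 0 0 14.3 -5.95 0 50;0 0 0 14.53 -6.05 0 50' 40; python3 -m creep '0 0 0 0 0 0.8 50;0 0 0 0 0 2 50;0 0 0 0 0 3.2 50;0 0 0 0 0 4.4 50;0 0 0 0 0 5.3 50;0 0 0 0 0 6 50;0 0 0 0 0 6.5 50;0 0 0 0 0 6.8 50;0 0 0 0 0 7 50;0 0 0 0 0 7 50' 40;python3 to.py 0.480 0.247 0.181 71
```

```text
time_s: 15.6
position: [0.4793, 0.2488, 0.3976]
tool_rot: [[0.32, 0.947, -0.003], [0.947, -0.32, -0.0], [-0.001, -0.003, -1.0]]
ft_force: [0.2, -0.1, 0.3]
grip_width: 0.0552
gripper_force: 42.9
time_s: 16.6
position: [0.48, 0.2464, 0.1886]
tool_rot: [[0.323, 0.946, -0.001], [0.946, -0.323, -0.0], [-0.001, -0.001, -1.0]]
ft_force: [0.2, -0.3, -0.2]
grip_width: 0.0554
gripper_force: 43.0
[-0.006  0.005  0.02 ] [ 0.019 -0.007  0.253] q [14.6 35.4 92.1 -0.  52.6 33.4] t 16.6 pos [0.48001511 0.24638754 0.18858223] f [ 0.23209584 -0.25997394 -0.19769374] [-0.087446    0.02634089 -0.02497977]
```

```bash
python3 -m creep '0 0 0 0 0 0.07 50;0 0 0 0 0 0.14 50;0 0 0 0 0 0.2 50;0 0 0 0 0 0.2 50' 40; python3 -m creep '0 0 0 0 0 0.03 50;0 0 0 0 0 0.05 50;0 0 0 0 0 0.05 50' 40
```

```text
time_s: 17.0
position: [0.48, 0.2467, 0.183]
tool_rot: [[0.323, 0.947, 0.0], [0.947, -0.323, -0.0], [-0.0, 0.0, -1.0]]
ft_force: [0.5, -0.1, -1.4]
grip_width: 0.0551
gripper_force: 43.0
time_s: 17.3
position: [0.48, 0.2468, 0.1816]
tool_rot: [[0.323, 0.947, 0.0], [0.947, -0.323, 0.0], [0.0, 0.0, -1.0]]
ft_force: [-0.3, 0.8, 1.1]
grip_width: 0.0551
gripper_force: 43.0
```

```bash
python3 -m creep '0 0 0 0 0 0.025 50;0 0 0 0 0 0.025 50' 40; python3 -m creep '0 0 0 0 0 0 57;0 0 0 0 0 0 60;0 0 0 0 0 0 66;0 0 0 0 0 0 74;0 0 0 0 0 0 80;0 0 0 0 0 0 80' 20; python3 -m creep '0 0 0 0 0 -0.5 80;0 0 0 0 0 -1.5 80;0 0 0 0 0 -2.8 80;0 0 0 0 0 -4 80;0 0 0 0 0 -5.2 80;0 0 0 0 0 -6 80;0 0 0 0 0 -6 80' 20
python3 - <<'E'
from h import *
np.set_printoptions(precision=4,suppress=True)
p=get_image("side");P=cloud(p)
t=P[(np.hypot(P[...,0]-.48,P[...,1]-.247)<.06)&(P[...,2]>.015)&(P[...,2]<.08)];print(len(t),t[:,2].max(),np.median(t[t[:,2]>.032],0))
cv2.imwrite("pics/s4.png",cv2.resize(p["image"][60:310,130:412],None,fx=2.4,fy=2.4))
E
```

```text
time_s: 17.5
position: [0.48, 0.2468, 0.1815]
tool_rot: [[0.322, 0.947, 0.001], [0.947, -0.322, 0.0], [0.0, 0.001, -1.0]]
ft_force: [-2.6, -0.9, 9.0]
grip_width: 0.0551
gripper_force: 43.8
time_s: 18.1
position: [0.48, 0.2467, 0.1807]
tool_rot: [[0.323, 0.947, -0.0], [0.947, -0.323, -0.0], [-0.0, -0.0, -1.0]]
ft_force: [1.1, -0.7, 0.2]
grip_width: 0.08
gripper_force: 0.0
time_s: 18.8
position: [0.4801, 0.2468, 0.3641]
tool_rot: [[0.323, 0.947, 0.006], [0.947, -0.323, 0.002], [0.004, 0.006, -1.0]]
ft_force: [0.9, -0.4, 0.5]
grip_width: 0.0796
gripper_force: 0.0
214 0.041948212571375265 [0.4752 0.2413 0.0369]
```

View pics/s4.png

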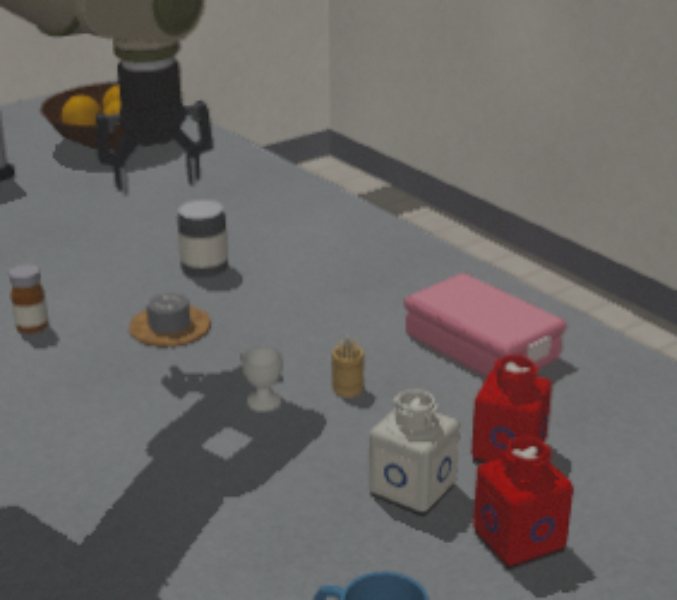

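The cap stands upright in the middle of the coaster at (170,318). The jar at (415,455) and everything else are undisturbed, and the gripper is clear, so I'm handing in.

```bash
python3 -c "
from rig import job;print(job.close_job())"
```

```text
the job is handed in; nothing more can be done
None
```

The job is handed in, with no verdict returned: I pressed the cap down, turned it about 45° to its stop, lifted it off and set it upright near the centre of the coaster; in the last picture the jar and the other things looked undisturbed.

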